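Roll conveyor rollers upright and drop them into a slotted bed

TASK

Fit all the loose rollers into the roller bed: slide the keeper strip fully open by its knob, then roll each roller along the mat until the flat tangs at its ends stand upright and set it down fully home in a free pair of slots, any order and any place. Then slide the keeper fully shut over them, and leave the other things on the bench where they are.

Things in the scene. Friction and masses are not known exactly. Their poses are not given: they have to be found in the camera images.
- roller_a_mid (a point): one of 2 or 3 identical conveyor rollers: aluminium tube 36 mm dia x 70 mm, on each end a flat steel tang 14 mm long (98 mm over all), 10 mm thick, 26 mm wide, both in one plane. Middle of the roller, on its axis; x along the axis, z along the tangs' 26 mm width, y across their 10 mm: upright when z or -z points up. End for end and half a turn make no difference. 0.25 kg. May be absent
- roller_b_mid (a point): second such roller, same axes; may be absent. The rollers start lying on the mat, parallel to its 100 mm side (x level), tangs leaning or flat. Their axes lie 18 mm above the mat. They roll easily: rolled a distance d without slipping they turn by d / 18 mm. Grip across the 36 mm, near the middle of the tube. Tube and tangs are centred on the axis
- roller_c_mid (a point): third such roller, same axes; may be absent
- mat_top (a point): centre of the top of the black rubber mat fixed to the table, 100 mm (x, away from the robot) by 360 mm (y, the way the rollers roll), 3 mm thick, z up. Four kerbs along x, 6 mm thick and 11 mm high above the mat, at y = -177, -59, 59 and 177 mm, part it into three bays, one for each roller to roll in; keep fingertips above them
- bed: fixed grey roller bed: base plate 112 x 230 x 6 mm, two upright plates along y, 10 mm thick, at x = -44 mm (front, robot side) and +44 mm, tops 62 mm above the table. In each, open slots at y = -80, 0, +80 mm, 13 mm wide, mouths rounded (23 mm at the top), floors 30 mm above the table: tangs enter only upright. Origin: centre of the underside; x away from the robot, y left, z up
- slot_0 (a point): where the middle of a roller lies when fully home in the bed's first place: 43 mm above the table, at bed x = 0, y = -80 mm; axes as the bed's. The roller's axis then lies along the bed's x (either way round), 44 mm free between neighbouring tubes
- slot_1 (a point): the same for the bed's middle place, y = 0. (Behind and above the work hangs a deep shelf: its front edge is at world x = 0.58 m, its underside 0.54 m above the table; keep the wrist clear of it)
- slot_2 (a point): the same for the bed's last place, y = +80 mm
- keeper (a joint): position (m) of the steel keeper strip on the outside of the bed's front plate. Near 0 it is shut: three 24 mm wide tabs over and in front of the front slots, underside 64 mm above the table, 8 mm above the tang of a home roller. Opens by sliding towards the bed's -y to a stop at 0.036, slots clear. Stiff (2 N friction), stays where left; a roller not home blocks it
- keeper_knob (a point): centre of the keeper's upright black knob, 18 mm dia, 30 mm tall, middle 65 mm and top 80 mm above the table; at bed x = -66 mm, y = -150 mm when shut, -186 mm when open, beyond the bed's end. Axes as the bed's
- marker: a marker pen 131 mm long, 14 mm thick, lying loose between mat and bed, to be left alone; origin at its underside
- spool_b: a small reel of wire, 46 mm, 42 mm tall, standing loose behind the work, to be left alone; origin at its underside
- tape_roll: a roll of black tape, 68 mm, 18 mm tall, lying loose behind the work, to be left alone; origin at its underside
- glue_tube: a yellow tube of glue, 98 mm long, lying loose behind the work, to be left alone; origin at its underside

How it is judged:
By the outcome, as a careful person would: the job done as asked, in the order asked, and still so for the second after the job is handed in, with the robot touching nothing.
Of roller_a, roller_b, roller_c only 2 to 3 are there at a start; the rules pass over those that are not, and their reading is None.
At some moment in a run one of roller_a, roller_b, roller_c may be knocked a few centimetres aside while the robot is not near it.
Once in a run the grip may slacken for a moment while it holds something.
It also fails if it takes over 210 s, if anything falls off the work surface, if the arm or the gripper's body presses on something with over 40 N, if the wrist force passes 120 N, or if a joint passes its speed limit or range.

ROBOT

A 6-joint arm with a two-finger parallel gripper is mounted at the origin on a cart in front of the work surface, level with it; the furniture and walls round the work are solid. World frame = base frame: x ahead of the robot, y to its left, z up, the work surface at z = 0. Lengths are in m, angles in rad, forces in N, time in s.
With the tool pointing down it reaches from about 0.35 to 0.775 m from the base axis. Payload 7.3 kg.
Tool frame: the origin (TCP) lies midway between the tips of the shut fingers; the grasp point (between the pads) lies grasp_offset behind it (grasp_offset is the distance from the TCP to the grasp point, in m); z points along the fingers, y is the line along which they close (so a half turn about z gives the same grasp; the last joint's range is limited). The gripper opens to 92 mm and grips with 3 to 60 N. Pads are 19 mm wide; open, the fingers measure 130 mm over their backs; the gripper's body (75 mm by 190 mm) begins 47 mm behind the grasp point.
Start: joints at [1.046, 0.342, 1.524, -0, 1.275, -0.146], TCP at [0.194, 0.488, 0.227] pointing down, gripper open.
Joint ranges: [-2.53, 2.53], [-0.77, 2.02], [0.04, 2.7], [-1, 4.14], [0.28, 2.66], [-3.11, 3.11]. Speed limits (rad/s): [2.57, 2.57, 3.14, 3.14, 3.14, 3.14].

INTERFACE

Orientations are given as [roll, pitch, yaw] about the fixed x, y, z axes, in that order (R = Rz(yaw) Ry(pitch) Rx(roll)).
In Python, from cell import * gives the robot as it stands.
- The arm moves only by the tool step_arm, never from a script. Its argument "plan" is a list of rows, each a list of 5 numbers: the closure, from -1 (fully open) to 1 (shut), then the shift along the tool's x, y, z in m, then the turn about the tool's z in rad. In form: [[hand, x, y, z, twist], ...]. A call has 1 to 20 rows; each row is the pose to reach, as a shift and turn from the pose commanded when the call began, along the tool's axes at that moment; what a row does not reach only later rows make up. A row lasts 1/8 s, in which the tool goes at most 62.5 mm and 10.7 degrees, less where a joint would pass 70% of its speed; a pose out of reach is approached as far as the arm can. A call with a gripper value outside its range is refused whole. The fingers move at their own pace and stop on an object; "grip_force" is the grip in N (left out, the last holds). Time passes only in rows, so rows that repeat a pose let the fingers close. It gives the time, the measured TCP pose, the force, the opening and the grip force at its end, in the units of the state.
- observe(): the state, without advancing time (a new reading comes with each control period).
- read_camera(name): name is "side" or "top" or "wrist"; returns a dict with "img" (480x640x3 uint8, red, green, blue), "range_z" (480x640 float32, m along the optical axis (not along the pixel's ray), 0 where there is no reading), "fx", "fy", "cx", "cy" (pixels), "R" (3x3) and "t" (3): a world point X has camera coordinates R X + t; the wrist camera has in their place "T_tool_cam" (4x4, takes a point from camera to tool coordinates, whose origin is the TCP and whose axes are the flange's). Camera axes: x right, y down, z forward; pixel columns grow to the right and rows downward; lengths in m; the calibration is good to about 2 mm. The wrist camera is an equidistant fisheye: a pixel r from the principal point sees the ray r / f radians off the axis. A picture is of the moment at which its call begins: read the wrist's pose just before it.
- hand_in(): hands the job in; it is judged then, once.
The state is a dict: "time": time; "qpos": joint angles; "qvel": joint speeds; "joint_efforts": joint torques, N m; "tool_pos": TCP position; "tool_rot": TCP orientation; "contact_force": force on the tool from outside, world axes, zero at the start; "torque": the same for the moment, N m; "opening": finger opening in m; "grip_force": force on a finger pad.
Only numpy, scipy, OpenCV 4.12 (cv2) and the standard library are available. Lean on these libraries where they do the work, as an engineer would, in place of code of your own. Each camera call takes 0.05 s, during which the arm holds its last target. There are 200 camera calls.

## Working session

There is one attempt and no reset: what is moved stays moved. The work goes in short steps, Python scripts to look and compute and a tool call to move; the robot and the scene stay as the last step left them, time stands still between calls to the robot, and variables do not carry over. Pictures are saved under pics/ and viewed, at most 14 in all, crops included, and the job is handed in when it is done.

Besides the shell and the picture viewer there is one more tool, called after "Call:" as name([rows], argument=value, ...), one row to a line, values as JSON. step_arm: Moves the arm, as the interface text tells. Its arguments: {"type":"object","properties":{"plan":{"type":"array","items":{"type":"array","items":{"type":"number"}}},"grip_force":{"type":"number"}},"required":["plan"]}

```bash
mkdir -p pics; cat > h.py <<'E'
from cell import *
import numpy as np, cv2
def world(c,u,v,z=None):
    R,t=np.array(c["R"]),np.array(c["t"])
    d=np.array([(u-c["cx"])/c["fx"],(v-c["cy"])/c["fy"],1.])
    o=-R.T@t; w=R.T@d
    if z is None: s=c["range_z"][int(round(v)),int(round(u))]
    else: s=(z-o[2])/w[2]
    return o+s*w
def save(img,name): cv2.imwrite("pics/"+name,cv2.cvtColor(np.ascontiguousarray(img),cv2.COLOR_RGB2BGR))
E
python3 - <<'E'
from h import *
s=observe(); print(s)
for n in("top","side"):
    c=read_camera(n); np.savez(n+".npz",**c); save(c["img"],n+"0.png"); print(n,-np.array(c["R"]).T@np.array(c["t"]),c["fx"])
E
```

```text
{'time': 0.0, 'qpos': array([ 1.04599280e+00,  3.42719959e-01,  1.52500305e+00, -1.75771676e-05,
        1.27537901e+00, -1.46014109e-01]), 'qvel': array([ 0.00164364, -0.00162068,  0.00011992, -0.00012432, -0.00014972,
       -0.00091692]), 'joint_efforts': array([ 4.57849237e-04, -4.31253970e+01, -2.44219798e+01,  7.17438734e-02,
        5.61410410e-02, -1.37557727e-04]), 'tool_pos': array([0.19393375, 0.48744174, 0.22605126]), 'tool_rot': array([-3.14009690e+00, -2.02977121e-04,  2.76280822e+00]), 'contact_force': array([ 0.66652516,  0.50646863, -0.09159852]), 'torque': array([-0.00713754, -0.01299212,  0.05884607]), 'grip_force': 0.0, 'opening': 0.09174435757518312}
top [ 0.3650105  -0.02805984  1.33006997] 535.2532023987967
side [0.32212582 1.32891271 0.96745459] 559.5305746342841
```

View pics/top0.png

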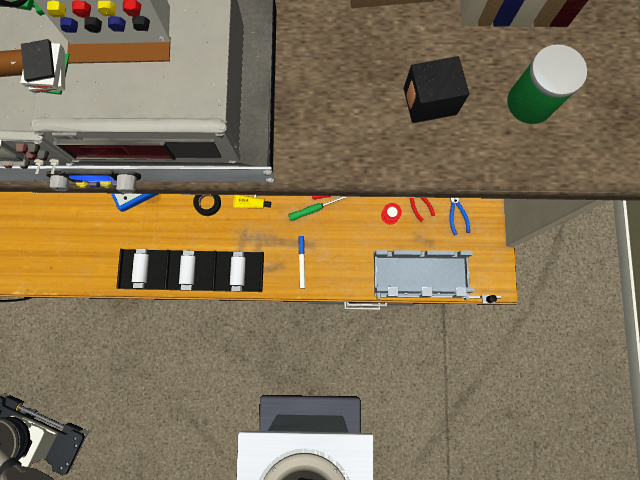

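View pics/side0.png

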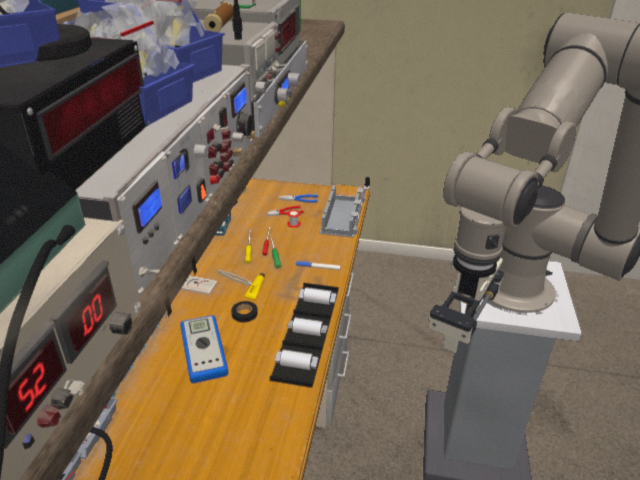

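The top view shows three rollers in the mat's bays (px about 140/187/237, 268), the bed at 375-470 with the knob at (490,299), and the marker at (301,262). I'll enlarge the crops next.

```bash
python3 - <<'E'
from h import *
c=dict(np.load("top.npz"))
im=c["img"]
a=cv2.resize(im[240:300,110:270],None,fx=5,fy=5,interpolation=cv2.INTER_CUBIC)
b=cv2.resize(im[240:310,360:520],None,fx=5,fy=5,interpolation=cv2.INTER_CUBIC)
save(np.vstack([a[:290],b[:310]]),"top_crop.png")
for n,u,v,z in[("mat",118.5,249,.003),("mat",263,252,.003),("mat",117.5,289,.003),("mat",263,291,.003),("bed",375,253,.06),("bed",470,253,.06),("bed",375,295,.06),("bed",470,295,.06),("knob",490,298.5,.08)]:
    print(n,u,v,world(c,u,v,z).round(4),world(c,u,v).round(4))
E
```

```text
mat 118.5 249 [0.5847 0.4788 0.003 ] [0.5846 0.4787 0.0035]
mat 263 252 [0.5822 0.1141 0.003 ] [0.5799 0.1126 0.0166]
mat 117.5 289 [0.4839 0.4727 0.003 ] [0.4841 0.4735 0.001 ]
mat 263 291 [0.4843 0.1108 0.003 ] [ 0.4846  0.1112 -0.0011]
bed 375 253 [ 0.5742 -0.1612  0.06  ] [ 0.5766 -0.1627  0.0457]
bed 470 253 [ 0.5774 -0.3889  0.06  ] [ 0.5767 -0.3876  0.0645]
bed 375 295 [ 0.4736 -0.1606  0.06  ] [ 0.4781 -0.166   0.0077]
bed 470 295 [ 0.4769 -0.3848  0.06  ] [ 0.482  -0.401   0.0024]
knob 490 298.5 [ 0.4677 -0.4252  0.08  ] [ 0.4678 -0.4256  0.0788]
```

View pics/top_crop.png

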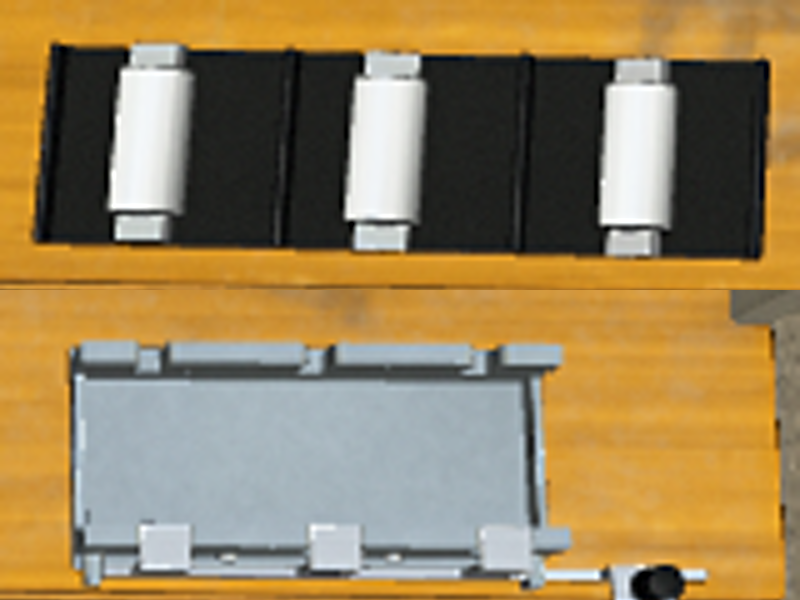

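Call:
step_arm([
  [0,-0.06,-0.017,0,-0.1],
  [0,-0.12,-0.034,0,-0.2],
  [0,-0.18,-0.05,0,-0.3],
  [0,-0.24,-0.067,0,-0.38],
  [0,-0.303,-0.084,0,-0.38],
  [0,-0.303,-0.084,0,-0.38],
  [0,-0.303,-0.084,0,-0.38],
])

```text
time: 0.98
tool_pos: [0.4441, 0.2976, 0.2262]
tool_rot: [-3.142, -0.001, -3.141]
contact_force: [-0.0, 0.8, -0.0]
opening: 0.0456
grip_force: 0.0
```

```bash
cat >> h.py <<'E'
from scipy.spatial.transform import Rotation as Ro
def wristcap(fn):
    s=observe(); c=read_camera("wrist")
    T=np.eye(4); T[:3,:3]=Ro.from_euler("xyz",s["tool_rot"]).as_matrix(); T[:3,3]=s["tool_pos"]
    c["M"]=T@np.array(c["T_tool_cam"]); np.savez(fn+".npz",**c); save(c["img"],fn+".png"); print("tool",s["tool_pos"].round(4),s["tool_rot"].round(4),s["time"]); return c
def rays(c,u,v):
    x=(np.asarray(u,float)-c["cx"]);y=(np.asarray(v,float)-c["cy"]);r=np.hypot(x,y)+1e-9;th=r/c["fx"]
    return np.stack([np.sin(th)*x/r,np.sin(th)*y/r,np.cos(th)],-1)
def wpt(c,u,v,z=None):
    d=rays(c,u,v); M=c["M"]
    if z is None: return M[:3,:3]@(d/d[2]*c["range_z"][int(v),int(u)])+M[:3,3]
    w=M[:3,:3]@d; return M[:3,3]+w*(z-M[2,3])/w[2]
def cloud(c):
    v,u=np.mgrid[0:480,0:640]; d=rays(c,u,v); z=c["range_z"]
    P=d/d[...,2:]*z[...,None]; P=P@c["M"][:3,:3].T+c["M"][:3,3]; P[(z<=0)|(d[...,2]<.1)]=np.nan; return P
E
python3 - <<'E'
from h import *
c=wristcap("pics/w1"); print(c["T_tool_cam"],c["fx"],c["cx"],c["cy"])
import cell; print([x for x in dir(cell) if x[0]!='_'], getattr(cell,'grasp_offset',None))
E
```

```text
tool [0.4441 0.2976 0.2262] [-3.1415e+00 -1.5000e-03 -3.1414e+00] 0.975
[[-1.80389747e-04 -9.65621226e-01 -2.59953101e-01  7.00102705e-02]
 [ 9.99999522e-01  7.57432408e-05 -9.75287237e-04  7.10595611e-04]
 [ 9.61447748e-04 -2.59953153e-01  9.65620751e-01 -1.57756083e-01]
 [ 0.00000000e+00  0.00000000e+00  0.00000000e+00  1.00000000e+00]] 371.64829954431775 321.60505106951547 239.45036715694692
['IKError', 'grasp_offset', 'hand_in', 'observe', 'read_camera'] 0.0188
```

```bash
sed -i 's|save(c\["img"\],fn+".png")|save(c["img"],fn[5:]+".png")|' h.py; python3 - <<'E'
from h import *
c=dict(np.load("pics/w1.npz")); save(c["img"],"w1.png")
E
```

```text
(no output)
```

View pics/w1.png

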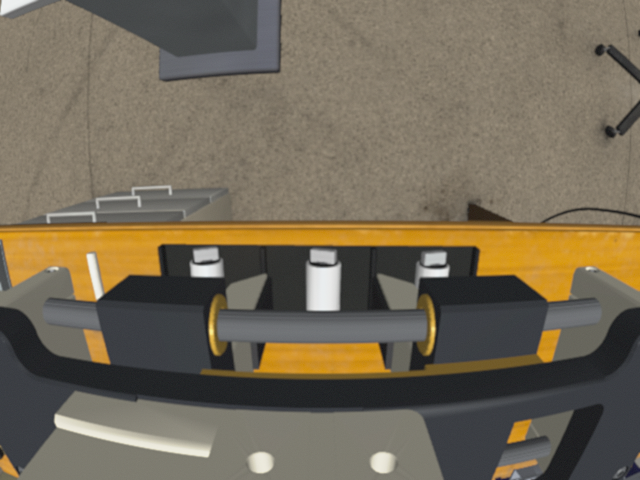

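```bash
cat >> h.py <<'E'
from scipy.optimize import least_squares
def rect_res(p,Q,zc):
    y0,phi,dz=p; d=Q-[y0,zc+dz]; c_,s_=np.cos(phi),np.sin(phi)
    a=np.abs(d@np.array([c_,s_]))-.013; b=np.abs(d@np.array([-s_,c_]))-.005   # a along 26 mm width; phi from +y toward +z
    return np.where((a>0)&(b>0),np.hypot(np.maximum(a,0),np.maximum(b,0)),np.maximum(a,b))
def roller(P,ylo,yhi,zc=.021,x0=.533,yaw=0.,xr=(.485,.496)):
    ok=np.isfinite(P[...,0])&(P[...,1]>ylo)&(P[...,1]<yhi)&(P[...,2]>zc-.006)&(P[...,2]<zc+.022)
    Q=P[ok]; x=Q[:,0]
    t=Q[(x>xr[1]+.008)&(x<x0+.03)&(Q[:,2]>zc+.004)]
    def f(p): return np.hypot(t[:,1]-p[0]-p[2]*(t[:,0]-x0),t[:,2]-zc-p[1])-.018
    r=least_squares(f,[np.median(t[:,1]),0,0],loss="soft_l1",f_scale=.001).x
    fr=x.min()
    tp=Q[(x>xr[0])&(x<xr[1])&(Q[:,2]>zc-.003)]
    S=np.c_[tp[:,1]-r[2]*(tp[:,0]-x0),tp[:,2]]
    best=min((least_squares(rect_res,[r[0],a,r[1]],args=(S,zc),loss="soft_l1",f_scale=.001) for a in np.linspace(-1.5,1.5,13)),key=lambda q:q.cost)
    print("tube y %.4f dz %.4f slope(dy/dx) %.4f n%d | tang y %.4f phi %.1f deg dz %.4f rms %.5f n%d xmin %.4f xmed"%(r[0],r[1],r[2],len(t),best.x[0],(np.degrees(best.x[1])+90)%180-90,best.x[2],np.sqrt(np.mean(best.fun**2)),len(tp),fr), np.percentile(x,[1,50,99]).round(4))
E
python3 - <<'E'
from h import *
c=dict(np.load("pics/w1.npz")); P=cloud(c)
for u,v in[(205,255),(322,257),(433,258)]: print(P[v,u].round(4),wpt(c,u,v,.025).round(4))
for a,b in[(.12,.22),(.24,.35),(.36,.47)]:
    roller(P,a,b)
# mat edge pixels
for u,v in[(163,246),(476,249)]: print(wpt(c,u,v,.003).round(4))
# tube front face x
# top-cam bed fit
t=dict(np.load("top.npz"))
f=lambda x,y:(360+x/5,240+(y-290)/5)
A=[((149,358),(.044,.08,.062)),((314,360),(.044,0,.062)),((481,360),(.044,-.08,.062)),((660,575),(-.066,-.15,.08)),((80,343),(.049,.115,.062)),((560,347),(.049,-.115,.062))]
W=[];B=[]
for (x,y),b in A:
    u,v=f(x,y); w=world(t,u,v,b[2]); W.append(w[:2]); B.append(b[:2]); print(b,w.round(4))
W=np.array(W);B=np.array(B)
g=lambda p:(B@np.array([[np.cos(p[2]),np.sin(p[2])],[-np.sin(p[2]),np.cos(p[2])]])+p[:2]-W).ravel()
q=least_squares(g,[.52,-.27,0]); print(q.x,q.fun.reshape(-1,2).round(4))
E
```

```text
[0.4869 0.1763 0.0264] [0.4873 0.1758 0.025 ]
[0.4886 0.2984 0.0257] [0.4889 0.2984 0.025 ]
[0.4902 0.4143 0.0258] [0.4905 0.4145 0.025 ]
tube y 0.1760 dz -0.0002 slope(dy/dx) 0.0472 n93 | tang y 0.1807 phi -23.3 deg dz 0.0094 rms 0.00218 n368 xmin 0.4793 xmed [0.4798 0.4941 0.5089]
tube y 0.2989 dz -0.0005 slope(dy/dx) -0.0121 n1136 | tang y 0.2968 phi 15.6 deg dz 0.0095 rms 0.00205 n387 xmin 0.4814 xmed [0.4818 0.5097 0.5426]
tube y 0.4158 dz -0.0005 slope(dy/dx) 0.0042 n107 | tang y 0.4159 phi -12.8 deg dz -0.0002 rms 0.00084 n258 xmin 0.4842 xmed [0.4846 0.4977 0.5207]
[0.4841 0.1176 0.003 ]
[0.4875 0.4732 0.003 ]
(0.044, 0.08, 0.062) [ 0.5729 -0.1964  0.062 ]
(0.044, 0, 0.062) [ 0.5731 -0.2754  0.062 ]
(0.044, -0.08, 0.062) [ 0.5742 -0.3552  0.062 ]
(-0.066, -0.15, 0.08) [ 0.4712 -0.43    0.08  ]
(0.049, 0.115, 0.062) [ 0.5798 -0.1634  0.062 ]
(0.049, -0.115, 0.062) [ 0.5811 -0.3932  0.062 ]
[ 0.53086906 -0.27786328  0.02085839] [[ 0.0003 -0.0005]
 [ 0.0018 -0.0016]
 [ 0.0023 -0.0017]
 [-0.0032  0.0008]
 [-0.0023  0.0016]
 [ 0.0012  0.0014]]
```

```bash
python3 - <<'E'
from h import *
c=dict(np.load("pics/w1.npz")); P=cloud(c)
for a,b,x in[(.12,.22,.4798),(.24,.35,.4818),(.36,.47,.4846)]:
    roller(P,a,b,xr=(x+.0005,x+.0115),x0=x+.049)
t=dict(np.load("top.npz"))
v,u=np.mgrid[0:480,0:640]; d=np.stack([(u-t["cx"])/t["fx"],(v-t["cy"])/t["fy"],np.ones(u.shape)],-1)*t["range_z"][...,None]
PT=(d-t["t"])@t["R"]
for a,b,x in[(.12,.22,.4798),(.24,.35,.4818),(.36,.47,.4846)]:
    roller(PT,a,b,xr=(x+.0005,x+.0115),x0=x+.049)
E
```

```text
tube y 0.1743 dz -0.0002 slope(dy/dx) -0.0203 n229 | tang y 0.1743 phi -25.7 deg dz 0.0001 rms 0.00085 n259 xmin 0.4793 xmed [0.4798 0.4941 0.5089]
tube y 0.2989 dz -0.0005 slope(dy/dx) -0.0114 n1218 | tang y 0.2987 phi 17.9 deg dz -0.0003 rms 0.00067 n276 xmin 0.4814 xmed [0.4818 0.5097 0.5426]
tube y 0.4158 dz -0.0005 slope(dy/dx) 0.0041 n105 | tang y 0.4159 phi -12.8 deg dz -0.0001 rms 0.00077 n259 xmin 0.4842 xmed [0.4846 0.4977 0.5207]
tube y 0.1743 dz 0.0000 slope(dy/dx) 0.0054 n328 | tang y 0.1776 phi -13.7 deg dz 0.0076 rms 0.00203 n51 xmin 0.4815 xmed [0.4816 0.5368 0.7172]
tube y 0.2982 dz -0.0002 slope(dy/dx) -0.0015 n334 | tang y 0.2978 phi 24.8 deg dz 0.0003 rms 0.00179 n45 xmin 0.4830 xmed [0.4845 0.5463 0.7239]
tube y 0.4152 dz -0.0003 slope(dy/dx) 0.0040 n327 | tang y 0.4167 phi -17.4 deg dz 0.0006 rms 0.00538 n50 xmin 0.4855 xmed [0.4867 0.5554 0.7214]
```

Call:
step_arm([
  [0,0,0.06,0,0],
  [0,0.006,0.12,0,0],
  [0,0.013,0.18,0,0],
  [0,0.02,0.24,0,0],
  [0,0.02,0.3,0,0],
  [0,0.02,0.36,0,0],
  [0,0.02,0.42,0,0],
  [0,0.02,0.48,0,0],
  [0,0.02,0.54,0,0],
  [0,0.02,0.6,0,0],
  [0,0.02,0.6,0,0],
  [0,0.02,0.6,0,0],
  [0,0.02,0.6,0,0],
])

```text
time: 2.65
tool_pos: [0.3706, 0.7767, 0.1863]
tool_rot: [3.094, 0.023, 3.141]
contact_force: [-0.4, -0.4, 0.7]
opening: 0.0462
grip_force: 0.0
```

Call:
step_arm([
  [0,0,-0.06,0,0],
  [0,0,-0.12,0,0],
  [0,0,-0.18,0,0],
  [0,0,-0.24,0,0],
  [0,0,-0.3,0,0],
  [0,0,-0.3,0,0],
  [0,0,-0.3,0,0],
])

```text
time: 3.52
tool_pos: [0.3711, 0.4733, 0.1721]
tool_rot: [3.096, 0.022, 3.138]
contact_force: [0.4, 0.6, -0.4]
opening: 0.0458
grip_force: 0.0
```

Call:
step_arm([
  [0,0.05,-0.036,-0.02,0],
  [0,0.1,-0.072,-0.03,0],
  [0,0.15,-0.108,-0.03,0],
  [0,0.2,-0.144,-0.03,0],
  [0,0.218,-0.158,-0.03,0],
  [0,0.218,-0.158,-0.03,0],
])

```text
time: 4.28
tool_pos: [0.1523, 0.3186, 0.1903]
tool_rot: [3.093, 0.024, -3.14]
contact_force: [0.1, 1.2, -0.2]
opening: 0.0454
grip_force: 0.0
```

Now I'll press a little past the inner reach limit to see whether that undoes the tilt.

Call:
step_arm([
  [0,0.009,-0.018,0,0],
  [0,0.018,-0.036,0,0],
  [0,0.026,-0.054,0,0],
  [0,0.026,-0.054,0,0],
])

```text
time: 4.78
tool_pos: [0.1275, 0.2647, 0.1867]
tool_rot: [3.094, 0.024, 3.141]
contact_force: [0.1, 0.5, 0.2]
opening: 0.0457
grip_force: 0.0
```

Call:
step_arm([
  [0,0.009,-0.018,0,0],
  [0,0.018,-0.036,0,0],
  [0,0.02,-0.04,0,0],
  [0,0.02,-0.04,0,0],
])

```text
time: 5.28
tool_pos: [0.1074, 0.2249, 0.1841]
tool_rot: [3.094, 0.023, -3.142]
contact_force: [0.0, 0.3, 0.3]
opening: 0.0456
grip_force: 0.0
```

```bash
python3 -c "
from h import *
print(observe()['qpos'].round(3))"
```

```text
[ 0.791 -0.188  2.244  0.019  1.035 -0.79 ]
```

Call:
step_arm([
  [0,-0.058,-0.018,-0.012,0],
  [0,-0.117,-0.036,-0.024,0],
  [0,-0.175,-0.054,-0.035,0],
  [0,-0.234,-0.073,-0.047,0],
  [0,-0.294,-0.092,-0.058,0],
  [0,-0.3,-0.15,-0.06,0],
  [0,-0.305,-0.21,-0.065,0],
  [0,-0.31,-0.27,-0.07,0],
  [0,-0.3145,-0.33,-0.075,0],
  [0,-0.3145,-0.39,-0.08,0],
  [0,-0.3145,-0.45,-0.083,0],
  [0,-0.3145,-0.502,-0.083,0],
  [0,-0.3145,-0.502,-0.083,0],
  [0,-0.3145,-0.502,-0.083,0],
])

```text
time: 7.02
tool_pos: [0.4203, -0.2813, 0.2498]
tool_rot: [3.095, 0.021, -3.141]
contact_force: [1.0, 0.5, -1.1]
opening: 0.0457
grip_force: 0.0
```

```bash
python3 - <<'E'
from h import *
c=wristcap("pics/w2"); print(observe()["qpos"].round(2))
E
```

```text
tool [ 0.4203 -0.2813  0.2498] [ 3.0949  0.0215 -3.1414] 7.025
[-0.77  0.29  1.53  0.05  1.34 -2.36]
```

View pics/w2.png

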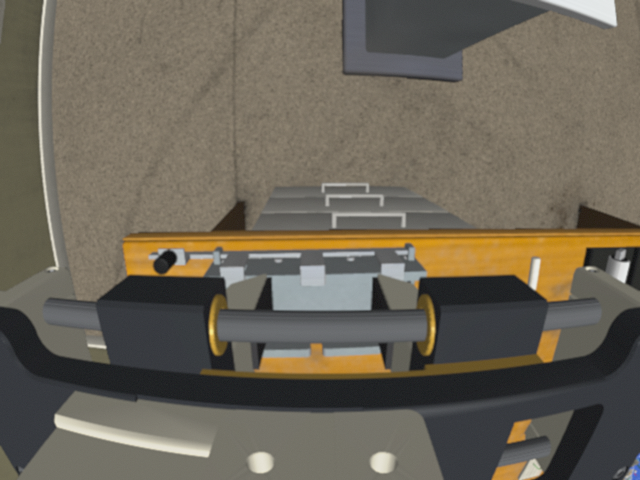

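Tabs are at (233,272), (313,273) and (393,271), with the knob at (163,262). I'll use the depth cloud to measure them.

```bash
python3 - <<'E'
from h import *
c=dict(np.load("pics/w2.npz")); P=cloud(c)
Q=P[200:300,130:440]; ok=np.isfinite(Q[...,0])
k=ok&(Q[...,2]>.05)&(Q[...,1]<-.41)&(Q[...,0]<.5)
K=Q[k]; print("knob",K.min(0),K.max(0),K.mean(0)); kt=K[K[:,2]>.077]; print("top",len(kt),kt.mean(0),kt.min(0),kt.max(0))
for u in (233,313,393):
    T=Q[ok&(abs(Q[...,1]-P[273,u,1])<.03)&(Q[...,2]>.0635)&(Q[...,2]<.072)&(Q[...,0]<.52)]
    print("tab",P[273,u].round(4),len(T),T.min(0).round(4),T.max(0).round(4),((T.min(0)+T.max(0))/2).round(4))
A=Q[ok&(Q[...,2]>.058)&(Q[...,2]<.065)&(Q[...,0]<.52)&(Q[...,1]>-.4)]
print("plate",A.min(0),A.max(0))
for ylo in np.arange(-.39,-.15,.04):
    a=A[(A[:,1]>ylo)&(A[:,1]<ylo+.02)]; 
    if len(a): print(round(ylo,2),len(a),a[:,0].min().round(4),a[:,0].max().round(4))
im=cv2.resize(c["img"][235:305,135:435],(0,0),fx=2.6,fy=2.6,interpolation=cv2.INTER_CUBIC); save(im,"w2c.png")
E
```

```text
knob [ 0.45826545 -0.44008694  0.05083249] [ 0.47603678 -0.42224735  0.08199742] [ 0.46540156 -0.42867161  0.07277977]
top 238 [ 0.46702048 -0.43064269  0.07977273] [ 0.45844178 -0.44008694  0.07707039] [ 0.47603678 -0.42224735  0.08199742]
tab [ 0.4798 -0.3601  0.0662] 385 [ 0.4724 -0.3731  0.0636] [ 0.4937 -0.3489  0.0692] [ 0.483  -0.361   0.0664]
tab [ 0.4804 -0.2807  0.0664] 536 [ 0.4714 -0.2986  0.0635] [ 0.4937 -0.2698  0.069 ] [ 0.4826 -0.2842  0.0663]
tab [ 0.4814 -0.2011  0.0682] 355 [ 0.4712 -0.2305  0.0636] [ 0.491  -0.177   0.0688] [ 0.4811 -0.2038  0.0662]
plate [ 0.47016616 -0.39285283  0.05800261] [ 0.49444079 -0.16364861  0.06498658]
-0.39 37 0.4718 0.4852
-0.35 61 0.4729 0.4884
-0.31 182 0.472 0.4944
-0.27 206 0.4769 0.4941
-0.23 132 0.4715 0.4926
-0.19 172 0.4711 0.493
```

View pics/w2c.png

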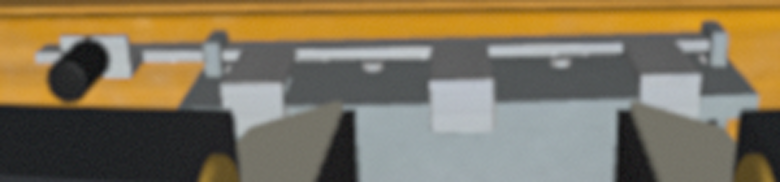

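Call:
step_arm([
  [0.26,-0.02,-0.052,0.03,0],
  [0.26,-0.044,-0.104,0.06,0],
  [0.26,-0.044,-0.156,0.09,0],
  [0.26,-0.044,-0.156,0.124,0],
  [0.26,-0.044,-0.157,0.14,0],
  [0.26,-0.043,-0.1586,0.16,0],
  [0.26,-0.043,-0.1586,0.177,0],
  [0.26,-0.043,-0.1586,0.177,0],
  [0.26,-0.043,-0.1586,0.177,0],
])

```text
time: 8.2
tool_pos: [0.4675, -0.4318, 0.0684]
tool_rot: [3.097, 0.023, -3.14]
contact_force: [0.5, -0.2, 0.6]
opening: 0.0339
grip_force: 0.0
```

Call:
step_arm([
  [0.6,0,0,0,0],
  [0.8,0,0,0,0],
  [0.8,0,0,0,0],
  [0.8,0,0,0,0],
  [0.8,0,-0.01,0,0],
  [0.8,0,-0.02,0.001,0],
  [0.8,0,-0.028,0.001,0],
  [0.8,0,-0.032,0.0015,0],
  [0.8,0,-0.032,0.0015,0],
], grip_force=15)

```text
time: 9.32
tool_pos: [0.4674, -0.4647, 0.0676]
tool_rot: [3.099, 0.024, -3.141]
contact_force: [-3.6, 2.0, 18.6]
opening: 0.0178
grip_force: 15.1
```

Call:
step_arm([
  [0.8,0,0,-0.004,0],
  [0.8,0,-0.002,-0.004,0],
  [0.8,0,-0.004,-0.004,0],
  [0.8,0,-0.006,-0.004,0],
  [0.8,0,-0.006,-0.004,0],
])

```text
time: 9.95
tool_pos: [0.4673, -0.4649, 0.0677]
tool_rot: [3.086, 0.02, -3.14]
contact_force: [1.7, 16.4, 9.3]
opening: 0.0177
grip_force: 15.1
```

Call:
step_arm([
  [0.8,0,0.004,0,0],
  [0.26,0,0.004,0,0],
  [0.26,0,0.004,-0.002,0],
  [0.26,0,0.004,-0.01,0],
  [0.26,0,0.004,-0.05,0],
  [0.26,0,0.004,-0.1,0],
  [0.26,0,0.03,-0.14,0],
  [0.26,0.02,0.09,-0.16,0],
  [0.26,0.03,0.15,-0.175,0],
  [0.26,0.04,0.185,-0.175,0],
  [0.26,0.04,0.185,-0.175,0],
  [0.26,0.04,0.185,-0.175,0],
])

```text
time: 11.45
tool_pos: [0.423, -0.2939, 0.2509]
tool_rot: [3.097, 0.023, -3.141]
contact_force: [-0.7, -0.0, 0.2]
opening: 0.034
grip_force: 0.0
```

```bash
cat >> h.py <<'E'
def tsh(d):
    R=Ro.from_euler("xyz",observe()["tool_rot"]).as_matrix(); return (R.T@np.array(d)).round(4)
E
python3 - <<'E'
from h import *
c=wristcap("pics/w3"); P=cloud(c)
Q=P[200:300,130:440]; ok=np.isfinite(Q[...,0])
K=Q[ok&(Q[...,2]>.077)&(Q[...,1]<-.41)&(Q[...,0]<.5)]; print("top",len(K),K.mean(0))
print(observe()["contact_force"])
im=cv2.resize(c["img"][235:305,135:435],(0,0),fx=2.6,fy=2.6,interpolation=cv2.INTER_CUBIC); save(im,"w3c.png")
E
```

```text
tool [ 0.423  -0.2939  0.2509] [ 3.0972  0.0228 -3.141 ] 11.45
top 212 [ 0.46728454 -0.46350314  0.07969991]
[-0.94609638  0.07541605 -0.78224168]
```

View pics/w3c.png

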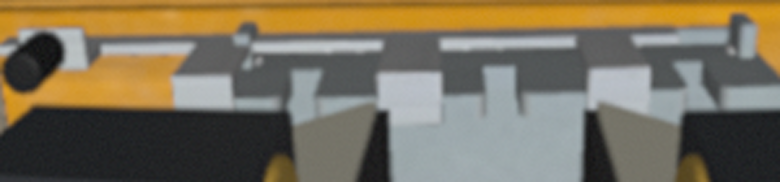

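```bash
python3 - <<'E'
from h import *
c=dict(np.load("pics/w3.npz")); P=cloud(c)
for x,y in[(305,72),(304,97),(501,74),(500,100),(690,72),(694,95)]:
    print(wpt(c,135+x/2.6,235+y/2.6,.055).round(4))
# gap via cloud: plate-top points and holes, x .483-.490
ok=np.isfinite(P[...,0])&(P[...,0]>.480)&(P[...,0]<.493)&(P[...,1]<-.15)&(P[...,1]>-.4)
ys=P[ok]; 
lo=ys[(ys[:,2]<.057)&(ys[:,2]>.025)]; hi=ys[ys[:,2]>.060]
h1,e=np.histogram(lo[:,1],np.arange(-.4,-.15,.003)); h2,_=np.histogram(hi[:,1],e)
for a,b,q in zip(e,h1,h2): print("%.3f:%d/%d"%(a,b,q),end=" ")
print()
for s in(-.357,-.277,-.197):
    l=lo[abs(lo[:,1]-s)<.016]; print(s,len(l),l.mean(0).round(4),np.percentile(l[:,1],[2,98]).round(4))
print("shift up/right",tsh([0.03,0.09,0.0]))
E
```

```text
[ 0.4766 -0.3549  0.055 ]
[ 0.487  -0.3559  0.055 ]
[ 0.4782 -0.2786  0.055 ]
[ 0.4891 -0.2789  0.055 ]
[ 0.4789 -0.2033  0.055 ]
[ 0.4888 -0.2009  0.055 ]
-0.400:0/19 -0.397:0/18 -0.394:0/17 -0.391:0/18 -0.388:14/17 -0.385:35/23 -0.382:33/15 -0.379:27/14 -0.376:29/15 -0.373:31/15 -0.370:29/17 -0.367:63/10 -0.364:26/0 -0.361:24/0 -0.358:23/0 -0.355:11/0 -0.352:28/16 -0.349:29/20 -0.346:27/21 -0.343:29/19 -0.340:27/18 -0.337:26/12 -0.334:26/11 -0.331:24/8 -0.328:2/14 -0.325:0/20 -0.322:0/37 -0.319:0/36 -0.316:0/37 -0.313:0/37 -0.310:0/36 -0.307:0/36 -0.304:11/33 -0.301:31/27 -0.298:29/25 -0.295:26/24 -0.292:28/27 -0.289:28/27 -0.286:24/2 -0.283:21/0 -0.280:25/0 -0.277:28/0 -0.274:43/1 -0.271:26/26 -0.268:27/26 -0.265:27/27 -0.262:27/29 -0.259:28/28 -0.256:29/29 -0.253:29/30 -0.250:29/28 -0.247:25/30 -0.244:4/18 -0.241:0/15 -0.238:0/19 -0.235:0/21 -0.232:0/25 -0.229:0/26 -0.226:0/28 -0.223:0/20 -0.220:8/29 -0.217:21/30 -0.214:28/26 -0.211:31/23 -0.208:24/18 -0.205:15/0 -0.202:20/0 -0.199:22/0 -0.196:29/0 -0.193:85/10 -0.190:26/24 -0.187:30/21 -0.184:28/27 -0.181:30/21 -0.178:27/24 -0.175:30/23 -0.172:30/25 -0.169:24/27 -0.166:18/17 -0.163:0/0 -0.160:0/0 -0.157:0/0 -0.154:0/0 
-0.357 310 [ 0.4857 -0.3582  0.0381] [-0.3725 -0.3417]
-0.277 295 [ 0.4854 -0.2767  0.0374] [-0.2922 -0.2619]
-0.197 328 [ 0.4847 -0.1957  0.0387] [-0.2123 -0.1817]
shift up/right [-0.03    0.0899  0.0047]
```

Call:
step_arm([
  [0.26,-0.03,0.007,0.001,0],
  [0.26,-0.06,0.014,0.002,0],
  [0.26,-0.06,0.014,0.002,0],
  [0.26,-0.06,0.014,0.002,0],
])

```text
time: 12.0
tool_pos: [0.4823, -0.2796, 0.2496]
tool_rot: [3.095, 0.021, -3.142]
contact_force: [0.7, 0.2, 0.8]
opening: 0.0342
grip_force: 0.0
```

```bash
python3 - <<'E'
from h import *
c=wristcap("pics/w4"); P=cloud(c)
def gap(xa,xb,n):
    ok=np.isfinite(P[...,0])&(P[...,0]>xa)&(P[...,0]<xb)&(P[...,1]<-.15)&(P[...,1]>-.4)&(P[...,2]>.0595)&(P[...,2]<.0635)
    y=np.sort(P[ok][:,1]); d=np.diff(y); print(n,len(y),[(y[i].round(4),y[i+1].round(4)) for i in np.where(d>.006)[0]], y[[0,-1]])
gap(.483,.490,"front"); gap(.567,.58,"back")
ok=np.isfinite(P[...,0])&(P[...,2]>.0595)&(P[...,2]<.0635)&(P[...,0]>.55)&(P[...,0]<.6)&(P[...,1]<-.15)&(P[...,1]>-.4)
B=P[ok]; print(np.percentile(B[:,0],[1,5,50,95,99]).round(4))
for y in(-.34,-.31,-.26,-.23):
    b=B[abs(B[:,1]-y)<.012]; print(y,len(b),b[:,0].min() if len(b) else 0,b[:,0].max() if len(b) else 0)
im=cv2.resize(c["img"][220:370,180:460],(0,0),fx=2.8,fy=2.8,interpolation=cv2.INTER_CUBIC); save(im,"w4c.png")
E
```

```text
tool [ 0.4823 -0.2796  0.2496] [ 3.0952  0.0205 -3.1415] 12.0
front 863 [(np.float64(-0.3648), np.float64(-0.3507)), (np.float64(-0.3263), np.float64(-0.3025)), (np.float64(-0.2853), np.float64(-0.2711)), (np.float64(-0.2462), np.float64(-0.2212)), (np.float64(-0.2058), np.float64(-0.1915))] [-0.38281012 -0.16276354]
back 492 [(np.float64(-0.2854), np.float64(-0.271))] [-0.30806661 -0.23268205]
[0.5706 0.5711 0.5759 0.5811 0.5818]
-0.34 0 0 0
-0.31 99 0.5706029083047383 0.582368448381715
-0.26 205 0.5702003645378353 0.5816600019226219
-0.23 87 0.5703096689523037 0.5809994938882399
```

View pics/w4c.png

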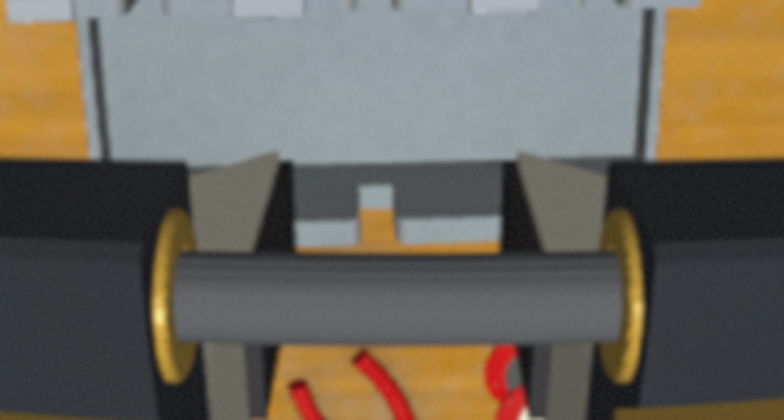

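Call:
step_arm([
  [0,0.01,0.06,0.0,0],
  [0,0.02,0.12,0.01,0],
  [0,0.0335,0.18,0.02,0],
  [0,0.0335,0.24,0.04,0],
  [0,0.0335,0.3,0.055,0],
  [0,0.0335,0.36,0.07,0],
  [0,0.0335,0.42,0.08,0],
  [0,0.0335,0.45,0.09,0],
  [0,0.0335,0.45,0.09,0],
  [0,0.0335,0.45,0.09,0],
])

```text
time: 13.3
tool_pos: [0.4506, 0.1738, 0.1806]
tool_rot: [3.096, 0.022, -3.141]
contact_force: [-0.4, -0.5, -0.2]
opening: 0.0456
grip_force: 0.0
```

```bash
cat > look.py <<'E'
from h import *
import sys
c=wristcap("pics/"+sys.argv[1]); P=cloud(c)
for a,b in[(.12,.235),(.24,.352),(.358,.47)]:
    m=np.isfinite(P[...,0])&(P[...,1]>a)&(P[...,1]<b)&(P[...,2]>.0175)&(P[...,2]<.045)&(P[...,0]<.6)
    if m.sum()<100: print("none",a); continue
    x=np.percentile(P[m][:,0],1)
    try: roller(P,a,b,xr=(x+.0005,x+.0115),x0=x+.049)
    except Exception as e: print(a,e)
E
python3 look.py w5
```

```text
tool [0.4506 0.1738 0.1806] [ 3.0962  0.0221 -3.1415] 13.3
tube y 0.1747 dz -0.0004 slope(dy/dx) -0.0125 n1208 | tang y 0.1745 phi -26.7 deg dz -0.0001 rms 0.00061 n357 xmin 0.4800 xmed [0.4803 0.5048 0.5762]
tube y 0.2996 dz -0.0005 slope(dy/dx) 0.0167 n61 | tang y 0.3011 phi 17.8 deg dz -0.0001 rms 0.00123 n329 xmin 0.4805 xmed [0.481  0.494  0.5047]
tube y 0.4160 dz -0.0007 slope(dy/dx) 0.0045 n522 | tang y 0.4162 phi -12.9 deg dz -0.0004 rms 0.00104 n220 xmin 0.4837 xmed [0.4841 0.5103 0.7535]
```

Call:
step_arm([
  [0,-0.04,-0.002,0.03,0],
  [0,-0.076,-0.0038,0.06,0],
  [0,-0.076,-0.004,0.1018,0],
  [0,-0.0762,-0.004,0.11,0],
  [0,-0.0755,-0.005,0.13,0],
  [0,-0.075,-0.006,0.15,0],
  [0,-0.0748,-0.0066,0.1646,0],
  [0,-0.0748,-0.0066,0.1646,0],
  [0,-0.0748,-0.0066,0.1646,0],
])

```text
time: 14.48
tool_pos: [0.5295, 0.1757, 0.0182]
tool_rot: [3.096, 0.023, -3.141]
contact_force: [0.7, 0.5, 0.2]
opening: 0.0456
grip_force: 0.0
```

Call:
step_arm([
  [0.15,0,0,0,0],
  [0.15,0,0,0,0],
  [0.15,0,0.003,0,0],
  [0.15,0,0.006,0,0],
  [0.15,0,0.009,0.0005,0],
  [0.15,0,0.012,0.0005,0],
  [0.15,0,0.015,0.001,0],
  [0.15,0,0.0175,0.001,0],
  [0.15,0,0.0188,0.001,0],
  [0.15,0,0.0188,0.001,0],
  [0.15,0,0.0188,0.001,0],
], grip_force=10)

```text
time: 15.85
tool_pos: [0.5288, 0.1945, 0.0171]
tool_rot: [3.096, 0.022, -3.141]
contact_force: [-0.7, 1.0, -0.4]
opening: 0.0391
grip_force: 0.0
```

```bash
python3 look.py w6
```

```text
tool [0.5288 0.1945 0.0171] [ 3.0958  0.0219 -3.141 ] 15.85
tube y 0.1941 dz -0.0003 slope(dy/dx) -0.0076 n8140 | tang y 0.1938 phi -85.5 deg dz -0.0002 rms 0.00059 n712 xmin 0.4800 xmed [0.4805 0.5149 0.5588]
tube y 0.2993 dz -0.0006 slope(dy/dx) -0.0118 n2930 | tang y 0.2992 phi 17.4 deg dz -0.0003 rms 0.00066 n1139 xmin 0.4811 xmed [0.4815 0.5032 0.5596]
none 0.358
```

View pics/w6.png

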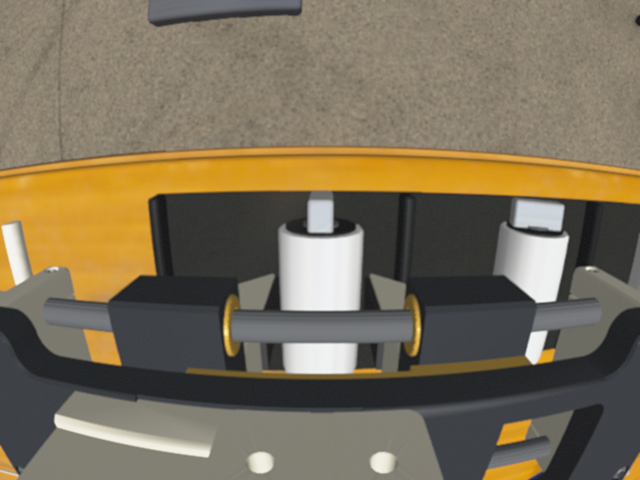

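The tang stands nearly upright at (320,212), and the roller rolls cleanly. It needs 1.4 mm more before I grip.

Call:
step_arm([
  [0.15,0,0.001,0,0],
  [0.15,0,0.001,0,0],
  [0.4,0,0.001,0,0],
  [0.4,0,0.001,0,0],
  [0.4,0,0.001,0,0],
], grip_force=35)

```text
time: 16.52
tool_pos: [0.5289, 0.1955, 0.0172]
tool_rot: [3.096, 0.022, -3.141]
contact_force: [-0.7, -0.3, 0.6]
opening: 0.035
grip_force: 35.0
```

```bash
python3 look.py w7 | head -2
```

```text
tool [0.5289 0.1955 0.0172] [ 3.0958  0.0219 -3.1409] 16.525
tube y 0.1959 dz -0.0003 slope(dy/dx) -0.0051 n8059 | tang y 0.1958 phi 87.6 deg dz -0.0002 rms 0.00060 n797 xmin 0.4800 xmed [0.4806 0.514  0.5588]
  return _methods._mean(a, axis=axis, dtype=dtype,
  ret = ret.dtype.type(ret / rcount)
```

Call:
step_arm([
  [0.4,0,0.0005,-0.01,0],
  [0.4,-0.001,0.002,-0.035,0],
  [0.4,-0.0018,0.003,-0.06,0],
  [0.4,-0.0018,0.0038,-0.083,0],
  [0.4,-0.0018,-0.03,-0.085,0],
  [0.4,-0.0018,-0.07,-0.087,0],
  [0.4,-0.002,-0.115,-0.09,0],
  [0.4,-0.003,-0.16,-0.092,0],
  [0.4,-0.003,-0.205,-0.094,0],
  [0.4,-0.004,-0.25,-0.096,0],
  [0.4,-0.004,-0.295,-0.098,0],
  [0.4,-0.0048,-0.34,-0.1,0],
  [0.4,-0.0048,-0.37,-0.1008,0],
  [0.4,-0.0048,-0.3895,-0.1008,0],
  [0.4,-0.0048,-0.3895,-0.1008,0],
  [0.4,-0.0048,-0.3895,-0.1008,0],
])

```text
time: 18.58
tool_pos: [0.5319, -0.197, 0.1001]
tool_rot: [3.095, 0.021, -3.14]
contact_force: [0.3, 0.6, -3.0]
opening: 0.0352
grip_force: 35.0
```

```bash
cat > lookb.py <<'E'
from h import *
import sys
c=wristcap("pics/"+sys.argv[1]); P=cloud(c)
y,z=map(float,sys.argv[2:4])
m=np.isfinite(P[...,0])&(abs(P[...,1]-y)<.03)&(P[...,2]>z-.0035)&(P[...,2]<z+.022)&(P[...,0]<.6)&(P[...,0]>.47)
q=P[m]; print(len(q)); x=np.percentile(q[:,0],1) if len(sys.argv)<5 else float(sys.argv[4])
roller(P,y-.03,y+.03,zc=z,xr=(x+.0005,x+.0115),x0=x+.049)
E
python3 lookb.py w8 -.1982 .104 2>&1 | tail -3
```

```text
tool [ 0.5319 -0.197   0.1001] [ 3.095   0.0213 -3.1402] 18.575
11477
tube y -0.1967 dz -0.0004 slope(dy/dx) -0.0027 n7934 | tang y -0.1966 phi 86.8 deg dz -0.0003 rms 0.00058 n799 xmin 0.4831 xmed [0.4837 0.5168 0.5619]
```

View pics/w8.png

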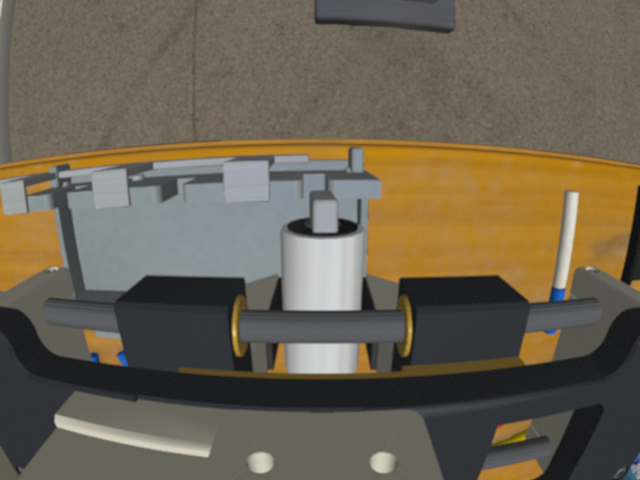

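Call:
step_arm([
  [0.4,0,-0.0018,0,0],
  [0.4,0.0003,-0.0025,0.015,0],
  [0.4,0.0006,-0.003,0.026,0],
  [0.4,0.0009,-0.0035,0.036,0],
  [0.4,0.001,-0.004,0.046,0],
  [0.4,0.0012,-0.0043,0.054,0],
  [0.4,0.0013,-0.0045,0.0585,0],
  [0.4,0.0013,-0.0045,0.0585,0],
])

```text
time: 19.62
tool_pos: [0.5319, -0.1991, 0.0407]
tool_rot: [3.095, 0.021, -3.141]
contact_force: [1.0, 5.2, -2.9]
opening: 0.0353
grip_force: 35.0
```

Call:
step_arm([
  [0.4,0,0.0008,0.001,0],
  [0.3,0,0.0008,0.001,0],
  [0,0,0.0008,0.001,0],
  [0,0,0.0008,0.001,0],
])

```text
time: 20.12
tool_pos: [0.5326, -0.1998, 0.0409]
tool_rot: [3.097, 0.023, -3.141]
contact_force: [-0.9, -0.5, 0.3]
opening: 0.0456
grip_force: 0.0
```

```bash
python3 lookb.py w9 -.1982 .043 .4835 2>&1 | tail -3
```

```text
tool [ 0.5326 -0.1998  0.0409] [ 3.0969  0.0233 -3.1412] 20.125
15596
tube y -0.1991 dz -0.0004 slope(dy/dx) 0.0073 n7685 | tang y -0.1951 phi 21.1 deg dz 0.0195 rms 0.00567 n3333 xmin 0.4712 xmed [0.4753 0.5082 0.5711]
```

Call:
step_arm([
  [0,-0.001,0.002,-0.03,0],
  [0,-0.0018,0.0037,-0.08,0],
  [0,-0.0018,0.06,-0.08,0],
  [0,-0.0018,0.12,-0.075,0],
  [0,-0.001,0.18,-0.07,0],
  [0,-0.001,0.24,-0.065,0],
  [0,-0.001,0.3,-0.06,0],
  [0,0,0.36,-0.05,0],
  [0,0.0006,0.42,-0.045,0],
  [0,0.0006,0.48,-0.04,0],
  [0,0.0006,0.501,-0.0375,0],
  [0,0.0006,0.501,-0.0375,0],
  [0,0.0006,0.501,-0.0375,0],
])

```text
time: 21.8
tool_pos: [0.5301, 0.2982, 0.1009]
tool_rot: [3.096, 0.022, 3.141]
contact_force: [-0.3, 0.7, -0.2]
opening: 0.0458
grip_force: 0.0
```

```bash
python3 look.py w10
```

```text
tool [0.5301 0.2982 0.1009] [3.0964 0.0217 3.1413] 21.8
none 0.12
tube y 0.2993 dz -0.0005 slope(dy/dx) -0.0072 n4653 | tang y 0.2989 phi 18.0 deg dz -0.0003 rms 0.00064 n717 xmin 0.4815 xmed [0.482  0.5224 0.5736]
tube y 0.4159 dz -0.0005 slope(dy/dx) -0.0053 n2690 | tang y 0.4160 phi -12.9 deg dz -0.0004 rms 0.00054 n550 xmin 0.4840 xmed [0.4846 0.5167 0.5501]
```

Call:
step_arm([
  [0,0.0003,0,0.03,0],
  [0,0.001,-0.002,0.06,0],
  [0,0.0013,-0.0028,0.0834,0],
  [0,0.0013,-0.0028,0.0834,0],
  [0.15,0.0013,-0.0028,0.0834,0],
  [0.15,0.0013,-0.0028,0.0834,0],
  [0.15,0.0013,-0.006,0.083,0],
  [0.15,0.0013,-0.009,0.083,0],
  [0.15,0.0013,-0.012,0.083,0],
  [0.15,0.0013,-0.015,0.083,0],
  [0.15,0.0013,-0.018,0.0825,0],
  [0.15,0.0013,-0.021,0.0825,0],
  [0.15,0.0013,-0.024,0.0825,0],
  [0.15,0.0013,-0.024,0.0825,0],
  [0.15,0.0013,-0.024,0.0825,0],
])

```text
time: 23.72
tool_pos: [0.5303, 0.2795, 0.0173]
tool_rot: [3.096, 0.022, -3.141]
contact_force: [-0.0, -0.2, -0.4]
opening: 0.0389
grip_force: 0.0
```

```bash
python3 look.py w11
```

```text
tool [0.5303 0.2795 0.0173] [ 3.0959  0.0218 -3.1409] 23.725
none 0.12
tube y 0.2791 dz -0.0004 slope(dy/dx) -0.0066 n8245 | tang y 0.2791 phi 82.2 deg dz -0.0003 rms 0.00054 n864 xmin 0.4810 xmed [0.4814 0.5156 0.5603]
tube y 0.4160 dz -0.0006 slope(dy/dx) -0.0086 n1997 | tang y 0.4159 phi -12.6 deg dz -0.0004 rms 0.00053 n808 xmin 0.4838 xmed [0.4843 0.5096 0.6997]
```

Call:
step_arm([
  [0.15,0,-0.002,0,0],
  [0.15,0,-0.0032,0,0],
  [0.15,0,-0.0032,0,0],
  [0.4,0,-0.0032,0,0],
  [0.4,0,-0.0032,0,0],
  [0.4,0,-0.0032,0,0],
], grip_force=35)

```text
time: 24.52
tool_pos: [0.5304, 0.2763, 0.0172]
tool_rot: [3.096, 0.022, -3.141]
contact_force: [0.4, -0.0, -0.4]
opening: 0.0355
grip_force: 35.0
```

```bash
python3 look.py w12 | grep 'tube y 0.27'; python3 -c "
from h import *
print(tsh([.0017,-.5547,.083]),tsh([0,0,.083]))"
```

```text
tube y 0.2767 dz -0.0004 slope(dy/dx) -0.0055 n8215 | tang y 0.2764 phi 88.0 deg dz -0.0002 rms 0.00057 n734 xmin 0.4809 xmed [0.4814 0.5154 0.5602]
[-0.0032 -0.5503 -0.1083] [-0.0018  0.0038 -0.0829]
```

Call:
step_arm([
  [0.4,0,0.0005,-0.01,0],
  [0.4,-0.001,0.002,-0.035,0],
  [0.4,-0.0018,0.003,-0.06,0],
  [0.4,-0.0018,0.0038,-0.083,0],
  [0.4,-0.0018,-0.03,-0.085,0],
  [0.4,-0.0018,-0.075,-0.087,0],
  [0.4,-0.002,-0.12,-0.09,0],
  [0.4,-0.002,-0.165,-0.092,0],
  [0.4,-0.002,-0.21,-0.095,0],
  [0.4,-0.002,-0.255,-0.098,0],
  [0.4,-0.002,-0.3,-0.1,0],
  [0.4,-0.003,-0.345,-0.102,0],
  [0.4,-0.003,-0.39,-0.104,0],
  [0.4,-0.003,-0.435,-0.106,0],
  [0.4,-0.0032,-0.48,-0.108,0],
  [0.4,-0.0032,-0.52,-0.1083,0],
  [0.4,-0.0032,-0.5503,-0.1083,0],
  [0.4,-0.0032,-0.5503,-0.1083,0],
  [0.4,-0.0032,-0.5503,-0.1083,0],
])

```text
time: 26.95
tool_pos: [0.5318, -0.2777, 0.1002]
tool_rot: [3.095, 0.021, -3.141]
contact_force: [-0.0, 0.6, -4.2]
opening: 0.0352
grip_force: 35.0
```

```bash
python3 lookb.py w13 -.2785 .104 2>&1 | tail -1
```

```text
tube y -0.2773 dz -0.0004 slope(dy/dx) -0.0048 n8109 | tang y -0.2774 phi 89.7 deg dz -0.0003 rms 0.00059 n734 xmin 0.4823 xmed [0.4828 0.5165 0.5617]
```

Call:
step_arm([
  [0.4,0,-0.0008,0,0],
  [0.4,0.0003,-0.0015,0.015,0],
  [0.4,0.0006,-0.002,0.026,0],
  [0.4,0.0009,-0.0024,0.036,0],
  [0.4,0.001,-0.0029,0.046,0],
  [0.4,0.0012,-0.0032,0.054,0],
  [0.4,0.0013,-0.0034,0.059,0],
  [0.4,0.0013,-0.0034,0.059,0],
])

```text
time: 28.0
tool_pos: [0.532, -0.279, 0.0408]
tool_rot: [3.095, 0.021, -3.141]
contact_force: [-0.0, 0.6, -3.2]
opening: 0.0353
grip_force: 35.0
```

Call:
step_arm([
  [0.4,0,0,0.001,0],
  [0.3,0,0,0.001,0],
  [0,0,0,0.001,0],
  [0,0,0,0.001,0],
])

```text
time: 28.5
tool_pos: [0.5327, -0.2795, 0.0408]
tool_rot: [3.097, 0.023, -3.141]
contact_force: [-0.3, -0.4, -0.3]
opening: 0.0455
grip_force: 0.0
```

```bash
python3 lookb.py w14 -.2785 .043 .483 2>&1 | tail -1;  python3 -c "
from h import *
print(tsh([.0017,.6945,.06]),tsh([0,0,.083]))"
```

```text
tube y -0.2786 dz -0.0004 slope(dy/dx) -0.0026 n7803 | tang y -0.2772 phi 22.5 deg dz 0.0186 rms 0.00611 n3926 xmin 0.4718 xmed [0.4752 0.5078 0.5717]
[-0.0035  0.6965 -0.0287] [-0.0019  0.0037 -0.0829]
```

Call:
step_arm([
  [0,-0.001,0.002,-0.03,0],
  [0,-0.0018,0.0037,-0.08,0],
  [0,-0.0018,0.06,-0.08,0],
  [0,-0.0018,0.12,-0.076,0],
  [0,-0.002,0.18,-0.072,0],
  [0,-0.002,0.24,-0.068,0],
  [0,-0.002,0.3,-0.064,0],
  [0,-0.002,0.36,-0.06,0],
  [0,-0.003,0.42,-0.055,0],
  [0,-0.003,0.48,-0.05,0],
  [0,-0.003,0.54,-0.045,0],
  [0,-0.003,0.6,-0.038,0],
  [0,-0.0035,0.66,-0.032,0],
  [0,-0.0035,0.6955,-0.0287,0],
  [0,-0.0035,0.6955,-0.0287,0],
  [0,-0.0035,0.6955,-0.0287,0],
])

```text
time: 30.55
tool_pos: [0.5338, 0.4138, 0.1007]
tool_rot: [3.096, 0.022, -3.141]
contact_force: [0.3, 0.4, 0.2]
opening: 0.0462
grip_force: 0.0
```

```bash
python3 look.py w15
```

```text
tool [0.5338 0.4138 0.1007] [ 3.0963  0.0217 -3.1409] 30.55
none 0.12
none 0.24
tube y 0.4158 dz -0.0005 slope(dy/dx) -0.0071 n4636 | tang y 0.4158 phi -12.8 deg dz -0.0002 rms 0.00063 n742 xmin 0.4843 xmed [0.4848 0.5254 0.5772]
```

Call:
step_arm([
  [0,0.0005,0.0005,0.03,0],
  [0,0.001,-0.001,0.06,0],
  [0,0.0018,-0.002,0.0835,0],
  [0,0.0018,-0.002,0.0835,0],
  [0.15,0.0018,-0.002,0.0835,0],
  [0.15,0.0018,-0.002,0.0835,0],
  [0.15,0.0018,0.001,0.0835,0],
  [0.15,0.0018,0.004,0.0835,0],
  [0.15,0.0018,0.007,0.084,0],
  [0.15,0.0018,0.01,0.084,0],
  [0.15,0.0018,0.013,0.084,0],
  [0.15,0.0018,0.016,0.084,0],
  [0.15,0.0018,0.019,0.0845,0],
  [0.15,0.0018,0.021,0.0845,0],
  [0.15,0.0018,0.021,0.0845,0],
  [0.15,0.0018,0.021,0.0845,0],
])

```text
time: 32.6
tool_pos: [0.5338, 0.4392, 0.0172]
tool_rot: [3.096, 0.022, -3.141]
contact_force: [-0.6, 0.2, -0.2]
opening: 0.0389
grip_force: 0.0
```

```bash
python3 look.py w16
```

```text
tool [0.5338 0.4392 0.0172] [ 3.0958  0.0218 -3.1409] 32.6
none 0.12
none 0.24
tube y 0.4395 dz -0.0003 slope(dy/dx) -0.0051 n8198 | tang y 0.4394 phi -87.9 deg dz -0.0002 rms 0.00060 n732 xmin 0.4840 xmed [0.4845 0.519  0.5634]
```

Call:
step_arm([
  [0.15,0,0.0005,0,0],
  [0.15,0,0.0005,0,0],
  [0.4,0,0.0005,0,0],
  [0.4,0,0.0005,0,0],
  [0.4,0,0.0005,0,0],
], grip_force=35)

```text
time: 33.28
tool_pos: [0.5339, 0.4397, 0.0173]
tool_rot: [3.096, 0.022, -3.141]
contact_force: [-0.2, -0.8, 0.0]
opening: 0.0352
grip_force: 35.0
```

```bash
python3 look.py w17 | grep 'tube y 0.4'; python3 -c "
from h import *
print(tsh([-.0018,-.7985,.083]),tsh([0,0,.083]))"
```

```text
tube y 0.4400 dz -0.0003 slope(dy/dx) -0.0041 n8193 | tang y 0.4399 phi -86.7 deg dz -0.0002 rms 0.00063 n711 xmin 0.4841 xmed [0.4845 0.5186 0.5635]
[ 5.000e-04 -7.939e-01 -1.195e-01] [-0.0018  0.0038 -0.0829]
```

Call:
step_arm([
  [0.4,0,0.0005,-0.01,0],
  [0.4,-0.001,0.002,-0.035,0],
  [0.4,-0.0018,0.003,-0.06,0],
  [0.4,-0.0018,0.0038,-0.083,0],
  [0.4,-0.0018,-0.04,-0.086,0],
  [0.4,-0.0018,-0.09,-0.089,0],
  [0.4,-0.0015,-0.14,-0.091,0],
  [0.4,-0.001,-0.19,-0.093,0],
  [0.4,-0.001,-0.24,-0.096,0],
  [0.4,-0.001,-0.29,-0.098,0],
  [0.4,-0.001,-0.34,-0.1,0],
  [0.4,-0.0005,-0.39,-0.102,0],
  [0.4,0,-0.44,-0.104,0],
  [0.4,0,-0.49,-0.106,0],
  [0.4,0,-0.54,-0.108,0],
  [0.4,0,-0.59,-0.111,0],
  [0.4,0,-0.64,-0.113,0],
  [0.4,0,-0.69,-0.116,0],
  [0.4,0.0005,-0.74,-0.118,0],
  [0.4,0.0005,-0.77,-0.119,0],
])

```text
time: 35.83
tool_pos: [0.5317, -0.3374, 0.1013]
tool_rot: [3.097, 0.022, 3.141]
contact_force: [0.4, 0.6, -2.0]
opening: 0.0355
grip_force: 35.0
```

Call:
step_arm([
  [0.4,0,-0.024,0,0],
  [0.4,0,-0.024,0,0],
  [0.4,0,-0.024,0,0],
])

```text
time: 36.2
tool_pos: [0.532, -0.358, 0.0998]
tool_rot: [3.095, 0.022, -3.141]
contact_force: [-0.1, -0.4, -2.3]
opening: 0.0353
grip_force: 35.0
```

```bash
python3 lookb.py w18 -.3585 .104 2>&1 | tail -1
```

```text
tube y -0.3577 dz -0.0008 slope(dy/dx) -0.0039 n8093 | tang y -0.3577 phi 89.3 deg dz -0.0007 rms 0.00059 n709 xmin 0.4823 xmed [0.4827 0.5167 0.5617]
```

Call:
step_arm([
  [0.4,0,-0.0006,0,0],
  [0.4,0.0003,-0.0013,0.015,0],
  [0.4,0.0006,-0.0018,0.026,0],
  [0.4,0.0009,-0.0022,0.036,0],
  [0.4,0.001,-0.0027,0.046,0],
  [0.4,0.0012,-0.003,0.054,0],
  [0.4,0.0013,-0.0032,0.0585,0],
  [0.4,0.0013,-0.0032,0.0585,0],
])

```text
time: 37.25
tool_pos: [0.5318, -0.359, 0.0407]
tool_rot: [3.095, 0.021, -3.141]
contact_force: [-0.1, 2.2, -3.4]
opening: 0.0353
grip_force: 35.0
```

Call:
step_arm([
  [0.4,0,0,0.001,0],
  [0.3,0,0,0.001,0],
  [0,0,0,0.001,0],
  [0,0,0,0.001,0],
])

```text
time: 37.75
tool_pos: [0.5327, -0.3602, 0.041]
tool_rot: [3.098, 0.024, -3.141]
contact_force: [-0.3, 0.1, 0.1]
opening: 0.0457
grip_force: 0.0
```

```bash
python3 lookb.py w19 -.3585 .043 .483 2>&1 | tail -1
```

```text
tube y -0.3585 dz -0.0003 slope(dy/dx) 0.0028 n7742 | tang y -0.3552 phi -15.0 deg dz 0.0163 rms 0.00684 n4595 xmin 0.4725 xmed [0.4753 0.5081 0.5724]
```

Call:
step_arm([
  [0,-0.001,0.002,-0.04,0],
  [0,-0.0018,0.0045,-0.1,0],
  [0,0.05,0.04,-0.15,0],
  [0,0.1,0.088,-0.2,0],
  [0,0.106,0.088,-0.2,0],
  [0,0.106,0.088,-0.2,0],
  [0,0.106,0.088,-0.2,0],
])

```text
time: 38.67
tool_pos: [0.4221, -0.2812, 0.2417]
tool_rot: [3.097, 0.023, -3.141]
contact_force: [-0.1, -0.0, 0.1]
opening: 0.0463
grip_force: 0.0
```

```bash
python3 - <<'E'
from h import *
c=wristcap("pics/w20"); P=cloud(c)
im=cv2.resize(c["img"][230:310,130:440],(0,0),fx=2.5,fy=2.5,interpolation=cv2.INTER_CUBIC); save(im,"w20c.png")
Q=P[200:300,100:440]; ok=np.isfinite(Q[...,0])
K=Q[ok&(Q[...,2]>.077)&(Q[...,1]<-.41)&(Q[...,0]<.5)]; print("knob",len(K),K.mean(0))
for y in(-.3585,-.2785,-.1985):
    T=Q[ok&(abs(Q[...,1]-y)<.004)&(Q[...,0]>.482)&(Q[...,0]<.494)]; print(y,len(T),np.percentile(T[:,2],[5,50,95]).round(4))
E
```

```text
tool [ 0.4221 -0.2812  0.2417] [ 3.0967  0.0228 -3.1412] 38.675
knob 211 [ 0.46740972 -0.46327978  0.07979755]
-0.3585 191 [0.0121 0.048  0.0566]
-0.2785 202 [0.0095 0.0468 0.0565]
-0.1985 167 [0.0098 0.0413 0.0564]
```

View pics/w20c.png

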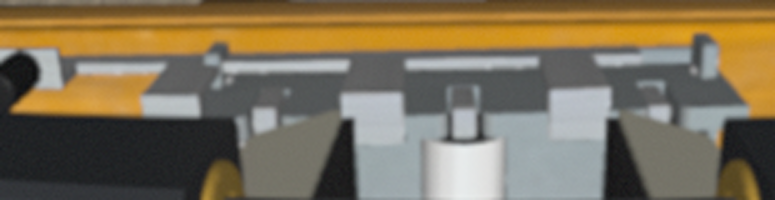

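All three tangs sit at a height of 56 mm, so the rollers are home. Next I'll shut the keeper.

Call:
step_arm([
  [0.26,-0.02,-0.05,0,0],
  [0.26,-0.0425,-0.1,0.03,0],
  [0.26,-0.0425,-0.15,0.06,0],
  [0.26,-0.0425,-0.1876,0.09,0],
  [0.26,-0.0425,-0.1876,0.1127,0],
  [0.26,-0.042,-0.188,0.125,0],
  [0.26,-0.0413,-0.189,0.145,0],
  [0.26,-0.0413,-0.1899,0.163,0],
  [0.26,-0.0413,-0.1899,0.163,0],
  [0.26,-0.0413,-0.1899,0.163,0],
])

```text
time: 39.98
tool_pos: [0.4672, -0.4631, 0.0717]
tool_rot: [3.097, 0.023, -3.141]
contact_force: [-0.4, -0.9, 0.0]
opening: 0.0339
grip_force: 0.0
```

Call:
step_arm([
  [0.6,0,0,0,0],
  [0.8,0,0,0,0],
  [0.8,0,0,0,0],
  [0.8,0,0,0,0],
  [0.8,0,0.008,0.0003,0],
  [0.8,0,0.016,0.0007,0],
  [0.8,0,0.024,0.001,0],
  [0.8,0,0.03,0.0013,0],
  [0.8,0,0.033,0.0014,0],
  [0.8,0,0.033,0.0014,0],
], grip_force=15)

```text
time: 41.22
tool_pos: [0.4668, -0.4289, 0.0717]
tool_rot: [3.095, 0.022, -3.14]
contact_force: [-1.2, -0.5, 6.6]
opening: 0.0171
grip_force: 15.1
```

Call:
step_arm([
  [0.8,0,0.002,0,0],
  [0.8,0,0.004,0,0],
  [0.8,0,0.004,0,0],
])

```text
time: 41.6
tool_pos: [0.4668, -0.4285, 0.0718]
tool_rot: [3.102, 0.023, -3.141]
contact_force: [-0.7, -11.2, 0.6]
opening: 0.0175
grip_force: 15.0
```

Stop reached, with 11 N resisting. I'll ease off, release and retreat.

Call:
step_arm([
  [0.8,0,-0.003,0,0],
  [0.26,0,-0.003,0,0],
  [0.26,0,-0.003,0,0],
  [0.26,0,-0.002,-0.02,0],
  [0.26,0,0,-0.06,0],
  [0.26,0.02,0.04,-0.12,0],
  [0.26,0.045,0.1,-0.17,0],
  [0.26,0.045,0.148,-0.17,0],
  [0.26,0.045,0.148,-0.17,0],
  [0.26,0.045,0.148,-0.17,0],
])

```text
time: 42.85
tool_pos: [0.4179, -0.2853, 0.2468]
tool_rot: [3.096, 0.022, -3.14]
contact_force: [-0.1, -0.3, -0.4]
opening: 0.0341
grip_force: 0.0
```

```bash
python3 - <<'E'
from h import *
c=wristcap("pics/w21"); P=cloud(c)
im=cv2.resize(c["img"][225:305,130:440],(0,0),fx=2.5,fy=2.5,interpolation=cv2.INTER_CUBIC)
t=read_camera("top")["img"]; t=cv2.resize(t[185:305,110:520],(775,227),interpolation=cv2.INTER_CUBIC)
save(np.vstack([im,t]),"w21c.png")
Q=P[200:300,100:440]; ok=np.isfinite(Q[...,0])
K=Q[ok&(Q[...,2]>.077)&(Q[...,1]<-.41)&(Q[...,0]<.5)]; print("knob",len(K),K.mean(0))
E
```

```text
tool [ 0.4179 -0.2853  0.2468] [ 3.096   0.0218 -3.1395] 42.85
knob 213 [ 0.46665175 -0.42786056  0.07968439]
```

View pics/w21c.png

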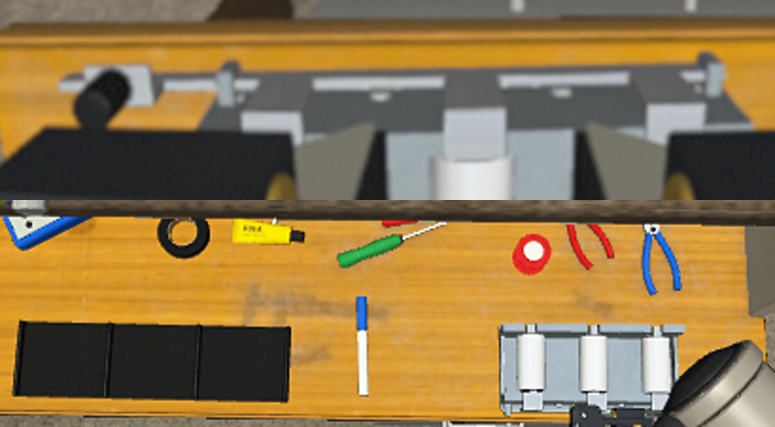

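The knob is at y = -0.428, which is shut. The tabs cover the front slots, all three rollers are in the bed, the mat is empty, and the marker and other items haven't moved. Handing in.

```bash
python3 -c "
from cell import *
print(hand_in())"
```

```text
the job is handed in; nothing more can be done
None
```

All three rollers are home in the bed's three places, the keeper is shut to its stop, the other items look unmoved in the last top view, and the job was handed in at about 43 s.

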